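# Hang a coupling spacer on the balancing stand

### The arm

A 7-joint arm with a two-finger parallel gripper is mounted at the origin on the work surface. World frame = base frame: x ahead of the robot, y to its left, z up, the work surface at z = 0. Lengths are in mm, angles in rad, forces in N, time in s.
With the tool pointing down it reaches from about 350 to 900 mm from the base axis. Payload 8.1 kg.
Tool frame: the origin (TCP) lies midway between the tips of the shut fingers; the grasp point (between the pads) lies 19 mm behind it; z points along the fingers, x is the direction in which the jaws open and shut, and the axes are right-handed (so a half turn about z gives the same grasp; the last joint's range is limited). The gripper opens to 85 mm and grips with 20 to 120 N. Pads are 22 mm wide; open, the fingers measure 114 mm over their backs; the gripper's body (76 mm by 85 mm) begins 54 mm behind the grasp point. The pads swing forward as they close: fully open they stand 13 mm farther back than shut.
Start: joints at [-1.372, 0.434, 0.025, 1.573, -0.012, 1.134, -0.075], TCP at [185.802, 596.757, 231.323] pointing down, gripper open.
Joint ranges: [-2.62, 2.62], [-0.44, 2.09], [-1.27, 1.32], [0.08, 2.57], [-1.32, 4.46], [0.12, 2], [-2.74, 2.74]. Speed limits (rad/s): [2.22, 2.22, 3.01, 3.01, 3.14, 3.14, 3.14].

### API

Orientations are given as [roll, pitch, yaw] about the fixed x, y, z axes, in that order (R = Rz(yaw) Ry(pitch) Rx(roll)).
In Python, from plant import sense, capture, job_done, spot_in, trace, mark_of gives the robot as it stands. The module is installed in compiled form; this text tells all that it offers.
- The arm moves only by the tool carry_out, never from a script. Its argument "motion" is text: rows parted by semicolons, each of 6 numbers parted by spaces: the shift along the world's x, y, z each as a share of 0.2 m, from -1 to 1, then the turn, a rotation vector about the world's x, y, z each as a share of 6 degrees, from -1 to 1. A call has 1 to 8 rows; each row shifts and turns the commanded pose from where the row before left it; what a row does not reach is not made up. A row lasts 1/12 s, in which the tool goes at most 41.7 mm and 7.16 degrees, less where a joint would pass 70% of its speed; a pose out of reach is approached as far as the arm can. A call with a number of a shift or a turn outside -1 to 1 is refused whole. A call with a gripper value outside its range is refused whole. "claw" is the finger opening in mm, from 0 to 85.4, set as the call begins (left out, the last holds). The fingers move at their own pace and stop on an object; the grip force is fixed at half the most. Time passes only in rows, so rows that do not move let the fingers close. It gives the time, the measured TCP pose, the force and the opening at its end, in the units of the state.
- sense(): the state, without advancing time (a new reading comes with each control period).
- capture(name): name is "scene" or "top"; returns a dict with "image" (384x512x3 uint8, red, green, blue), "z_map" (384x512 float32, mm along the optical axis (not along the pixel's ray), 0 where there is no reading), "K" (3x3 intrinsics, pixels), "R" (3x3) and "t" (3): a world point X has camera coordinates R X + t. Camera axes: x right, y down, z forward; pixel columns grow to the right and rows downward; lengths in mm; the calibration is good to about 2 mm. A picture is of the moment at which its call begins.
- job_done(): hands the job in, once; it reports no verdict.
Trained networks look in a picture, given as the dict that the camera call returned (one of the last four; its "shot" number tells which), for a name from the list of things; names that differ only in an ending like _2 or _b are one class to them, and where a whole thing is asked for, a point or a joint stands for the part that bears it (a point fixed in the world has none). Each returns a list of dicts, best first, with "score" (0 to 1); they miss things now and then, are a little off and sometimes report something else, mostly with a low value. They report only what shows in the picture. A call takes as long as a camera call. They do not tell look-alikes from the thing itself.
- spot_in(picture, name): "box" ([centre column, centre row, width, height] as shares, 0 to 1, of the picture: columns of its width, rows of its height, round what is visible of it).
- trace(picture, name): "mask" (384x512 bool, what is visible of it) and "box" ([centre column, centre row, width, height] as shares, 0 to 1, of the picture: columns of its width, rows of its height, round what is visible of it).
- mark_of(picture, name): "centre" ([column, row] as shares, 0 to 1, of the picture: columns of its width, rows of its height: a listed point, or the origin of a listed thing).
The state is a dict: "time": time; "joint_pos": joint angles; "joint_velocities": joint speeds; "tau": joint torques, N m; "position": TCP position; "orientation": TCP orientation; "wrist_force": force on the tool from outside, world axes, zero at the start; "wrist_torque": the same for the moment, N m; "grip_width": opening from 0.0 (shut) to 1.0 (fully open).
Only numpy, scipy, OpenCV 4.12 (cv2) and the standard library are available. Lean on these libraries where they do the work, as an engineer would, in place of code of your own. Each camera call takes 0.05 s, during which the arm holds its last target.

### The job

Draw the red-handled mandrel out of its blue holder by the bare shank, lay it down and let go, then take it again by the handle. Thread the shank through the bore of the coupling spacer lying in the wooden cradle, lift the spacer on it without the gripper's fingers touching the spacer, and lay the shank in both V rests of the balancing stand so that the spacer hangs freely between them with the shank centred lengthwise, and let go. Leave the oil bottle, spanner and hammer where they are.

Things in the scene. Friction and masses are not known exactly. Their poses are not given: they have to be found in the camera images.
- mandrel: Mandrel, 192 mm, 0.20 kg: bare steel shank, 16 mm round, 130 mm long, and red square handle 26 x 26 mm, 62 mm long, on one axis. Origin on the axis at the shoulder between them; +x along the shank to its tip, the handle spans x = 0 to -62 mm. Centre of mass at x = +43 mm. It starts in the holder, axis 60 mm above the bench at the shoulder, the tip hanging about 4 mm low.
- mandrel_mid (a point): Point on the mandrel's axis 63 mm along the shank from the shoulder: it should end midway between the stand's two V rests.
- mandrel_tip (a point): Centre of the free end of the shank, 130 mm from the shoulder.
- holder: Blue holder fixed to the bench, left or right. Origin at bench level; +x is the way the mandrel draws out along its axis (60 mm up, shoulder at x = -34 mm). A closed pocket, 48 mm wide, 84 mm high, roofs the handle over x = -109 to -40 mm; a lip inside, 1.5 mm above the handle, keeps its last 18 mm down, so the bare shank sticks out freely. Pull 65 mm or more along +x before lifting or turning.
- stand: Balancing stand fixed to the bench on the side away from the holder. Origin at bench level under its centre. Two steel V rests (90 degrees, 60 mm wide, 10 mm thick, 100 mm high, 42 mm open at the top) at x = -48 and +48 mm, 86 mm clear between; a shank in both lies along x, axis 90 mm up at y = 0, handle beyond either end. Good also for laying down the empty mandrel.
- cradle: Wooden cradle fixed to the bench, plate 72 x 110 mm, with a V block 60 mm long that carries the spacer. Origin on the bench surface; x along the spacer's axis, 75 mm above the bench. Its sides rise to about 51 mm; both its ends are open.
- spacer: Flanged spool-shaped coupling spacer of bright metal, 56 mm long, flanges 84 mm in diameter and 10 mm thick, hub 54 mm in diameter, through bore 28 mm in diameter, about 0.22 kg (0.15 to 0.31). Origin at its centre, x along the bore (either end is the same). It lies with the bore level, 75 mm above the bench. Hanging on the shank its centre is about 6 mm below the shank's axis.
- oil_bottle: Blue upright oil bottle, 58 mm in diameter, 116 mm high, loose; bystander. Origin at the centre of its foot. It stands about 135 mm from the spacer's centre, off one end of the spacer, on one side or the other, and so bars that end to the 192 mm mandrel.
- spanner: Steel spanner 150 mm long, lying flat, under 15 mm high, loose; bystander. Origin under its middle, x along it. It lies off the other end of the spacer, below the way of the mandrel.
- hammer: Hammer 180 mm long lying flat on the bench between holder and stand, under 35 mm high, loose; bystander. Origin under its middle, x along it towards the head.
Things that resemble listed ones, but are neither listed nor needed, are in the scene too. Leave any purple look-alike of the stand alone.

How it is judged:
By the outcome, as a careful person would: the job done as asked, in the order asked, and still so for the second after the job is handed in, with the robot touching nothing.
It also fails if it takes over 69 s, if anything falls off the work surface, if the arm or the gripper's body presses on something with over 40 N, if the wrist force passes 120 N, or if a joint passes its speed limit or range.

## Working session

There is one attempt and no reset: what is moved stays moved. The work goes in short steps, Python scripts to look and compute and a tool call to move; the robot and the scene stay as the last step left them, time stands still between calls to the robot, and variables do not carry over. Pictures are saved under pics/ and viewed, and the job is handed in when it is done.

Besides the shell and the picture viewer there is one more tool, called after "Emit:" as name(argument=value, ...) on one line, values as JSON. carry_out: Moves the arm, as the interface text tells. Its arguments: {"type":"object","properties":{"motion":{"type":"string"},"claw":{"type":"number"}},"required":["motion"]}

```bash
mkdir -p pics; cat > look.py <<'E'
import numpy as np, cv2, pickle
from plant import *
E
python3 - <<'E'
from look import *
print(sense())
for n in ("scene","top"):
    c=capture(n); pickle.dump(c,open(f"{n}0.pkl","wb"))
    cv2.imwrite(f"pics/{n}0.png",cv2.resize(c["image"][:,:,::-1],(800,600)))
    print(n,c["K"].tolist(),c["R"].tolist(),c["t"].tolist(),c.get("shot"))
    for nm in ["mandrel","mandrel_mid","mandrel_tip","holder","stand","cradle","spacer","oil_bottle","spanner","hammer"]:
        s=mark_of(c,nm); print(nm,[(round(q["score"],2),round(q["centre"][0]*512),round(q["centre"][1]*384)) for q in s[:4]])
E
```

```text
{'time': 0.0, 'joint_pos': array([-1.37160282,  0.43523358,  0.02496113,  1.57408028, -0.01162652,
        1.13401343, -0.07507558]), 'joint_velocities': array([ 1.25144684e-03, -3.83842381e-04, -6.12190567e-05,  3.03518817e-03,
       -5.18755638e-04,  2.57407125e-04,  5.46046425e-04]), 'tau': array([-3.38757645e-04, -6.70461345e+01,  1.02459311e+00, -3.16209126e+01,
        1.54699793e-02,  1.21976310e-02,  3.06649588e-05]), 'position': array([185.66005406, 596.26008594, 230.52575133]), 'orientation': array([3.14147727e+00, 1.58538326e-03, 1.26895703e+00]), 'wrist_force': array([ 0.31119442, -0.66991201, -0.02883371]), 'wrist_torque': array([-0.0365449 ,  0.02238749, -0.00573477]), 'grip_width': 1.0031850745595092}
scene [[352.33286816458576, 0.0, 261.2222714537599], [0.0, 352.33286816458576, 188.89464133195236], [0.0, 0.0, 1.0]] [[-0.4199772856223369, 0.9074976320216678, -0.008193133488467721], [0.664602154326765, 0.30139588367521675, -0.6837137542625993], [-0.6179992362661276, -0.29258942082498635, -0.7297043064117009]] [91.73842357433243, -295.1011287782035, 1390.23316337789] 1

[... 398 characters left out ...]
.0, 487.1206256416372, 188.5733863053549], [0.0, 0.0, 1.0]] [[0.0020224193396616596, -0.99985280509107, 0.017037545936350082], [-0.994928764027085, -0.003725207561289516, -0.10051307049415242], [0.1005617438768427, -0.016747864942851364, -0.9947898495100884]] [94.81424215889798, 476.7136657525736, 1445.168692589038] 2
mandrel [(0.81, 393, 202)]
mandrel_mid [(0.63, 372, 201)]
mandrel_tip [(0.52, 348, 199)]
holder [(0.8, 381, 201), (0.73, 349, 199)]
stand [(0.84, 106, 153), (0.77, 141, 201), (0.76, 182, 147), (0.67, 180, 260)]
cradle [(0.59, 290, 152)]
spacer [(0.79, 295, 149)]
oil_bottle [(0.55, 288, 204), (0.54, 250, 168)]
spanner [(0.61, 330, 142), (0.26, 290, 153)]
hammer [(0.8, 287, 205)]
```

View pics/scene0.png

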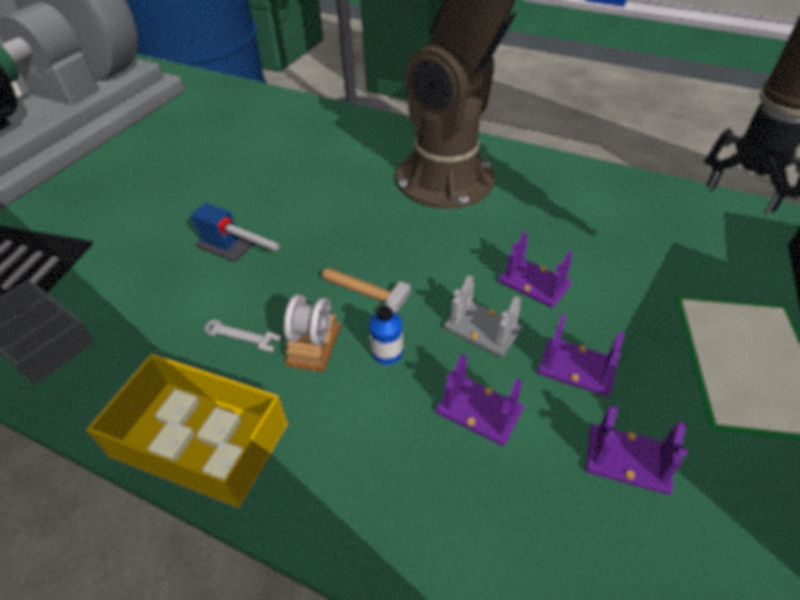

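View pics/top0.png

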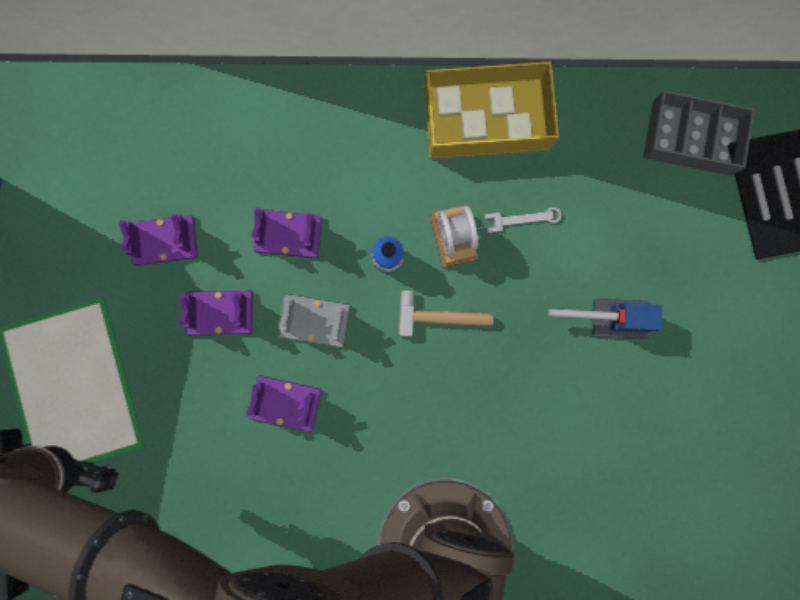

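The mandrel is the only red-handled one, at top (610,316) in its blue holder. The stand is the only grey one, at top (314,320) and scene (482,318). The look-alikes are four purple stands at top (159,240), (287,233), (217,313) and (285,403), plus rods in the dark tray at (770,195). The spacer is at top (457,232), with the bottle at its left (+y) end and the spanner at its right. Next I'll measure.

```bash
cat >> look.py <<'E'
def cloud(c):
    K,R,t,z=c["K"],np.array(c["R"]),np.array(c["t"]),c["z_map"].astype(float)
    v,u=np.mgrid[0:384,0:512]
    P=np.stack([(u-K[0][2])/K[0][0]*z,(v-K[1][2])/K[1][1]*z,z],-1)
    W=(P-t)@R   # R^T (P-t)
    W[z<=0]=np.nan
    return W
def proj(c,X):
    p=np.atleast_2d(X)@np.array(c["R"]).T+np.array(c["t"]); q=p@np.array(c["K"]).T
    return q[:,:2]/q[:,2:]
E
python3 - <<'E'
from look import *
im=[]
for n in ("scene","top"):
    c=pickle.load(open(f"{n}0.pkl","rb")); W=cloud(c); I=c["image"].astype(int)
    r,g,b=I[...,0],I[...,1],I[...,2]
    print(n,"bench z",np.nanmedian(W[...,2][(g>r+20)&(g>b+5)]))
    def rep(nm,m):
        p=W[m&np.isfinite(W[...,2])]
        print(nm,len(p),"med",np.median(p,0).round(),"min",np.percentile(p,2,axis=0).round(),"max",np.percentile(p,98,axis=0).round())
    for nm in ["mandrel","holder","stand","cradle","spacer","oil_bottle","spanner","hammer"]:
        for q in trace(c if False else c,nm)[:5]:
            m=q["mask"]; p=W[m&np.isfinite(W[...,2])]
            if len(p)<5: continue
            col=np.median(I[m],0)
            print(nm,round(q["score"],2),len(p),col,np.median(p,0).round(),np.percentile(p,3,axis=0).round(),np.percentile(p,97,axis=0).round())
E
```

```text
scene bench z 2.5225438409552483
mandrel 0.54 216 [149.  140.  141.5] [ 442. -273.   66.] [ 419. -331.   31.] [ 448. -195.   76.]
holder 0.95 791 [35. 61. 82.] [ 453. -341.   42.] [ 411. -395.    8.] [ 471. -291.   88.]
holder 0.54 537 [165. 133.  89.] [439.  26.  26.] [403. -84.   3.] [459.  88.  31.]
holder 0.51 219 [150. 140. 141.] [ 442. -273.   67.] [ 428. -332.   56.] [ 448. -193.   76.]
stand 0.9 1341 [118. 120. 120.] [438. 253.  17.] [388. 195.   3.] [474. 313.  97.]
stand 0.87 1497 [ 80.  42. 103.] [454. 439.  17.] [385. 378.   2.] [485. 497.  97.]
stand 0.64 1056 [ 87.  40. 116.] [281. 308.  18.] [233. 250.   7.] [316. 367.  96.]
stand 0.64 1613 [ 89.  42. 116.] [609. 307.  17.] [561. 253.  10.] [642. 366.  97.]
stand 0.62 2113 [ 81.  39. 105.] [595. 556.  17.] [549. 492.  10.] [628. 605.  98.]
cradle 0.62 530 [143. 103.  66.] [634.   1.  25.] [549. -36.   9.] [651.  22.  52.]
cradle 0.22 725 [32. 60. 81.] [ 454. -343.   44.] [ 413. -393.   11.] [ 470. -294.   88.]
spacer 0.7 732 [151. 146. 148.] [607. -12.  95.] [560. -45.  40.] [637.  15. 118.]
oil_bottle 0.61 649 [ 41.  
[... 868 characters left out ...]
6.]
stand 0.66 1172 [ 87.  49. 112.] [595. 307.  16.] [558. 246.   9.] [636. 358.  97.]
cradle 0.57 400 [136. 110.  80.] [563. -15.  35.] [539. -59.   6.] [642.  20.  52.]
spacer 0.72 513 [154. 155. 156.] [589. -20.  99.] [556. -52.  49.] [627.  10. 118.]
oil_bottle 0.89 394 [ 43.  82. 134.] [546. 110.  89.] [523.  83.   0.] [582. 136. 119.]
oil_bottle 0.71 330 [172. 172. 173.] [ 631. -151.    7.] [ 606. -227.   -0.] [649. -92.  14.]
oil_bottle 0.17 669 [168. 144. 111.] [433.  27.  24.] [406. -86.  13.] [478.  82.  32.]
spanner 0.63 260 [174. 174. 175.] [ 630. -153.    8.] [ 608. -216.    1.] [644. -97.  14.]
hammer 0.72 668 [168. 144. 111.] [433.  25.  24.] [406. -87.  14.] [478.  82.  32.]
```

```bash
python3 - <<'E'
from look import *
c=pickle.load(open("top0.pkl","rb")); s=pickle.load(open("scene0.pkl","rb"))
a=cv2.resize(c["image"][120:240,160:440,::-1],(800,343),interpolation=cv2.INTER_CUBIC)
b=cv2.resize(s["image"][125:240,110:350,::-1],(536,257),interpolation=cv2.INTER_CUBIC)
o=np.zeros((600,800,3),np.uint8);o[:343]=a;o[343:,:536]=b
cv2.imwrite("pics/crop0.png",o)
E
```

```text
(no output)
```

View pics/crop0.png

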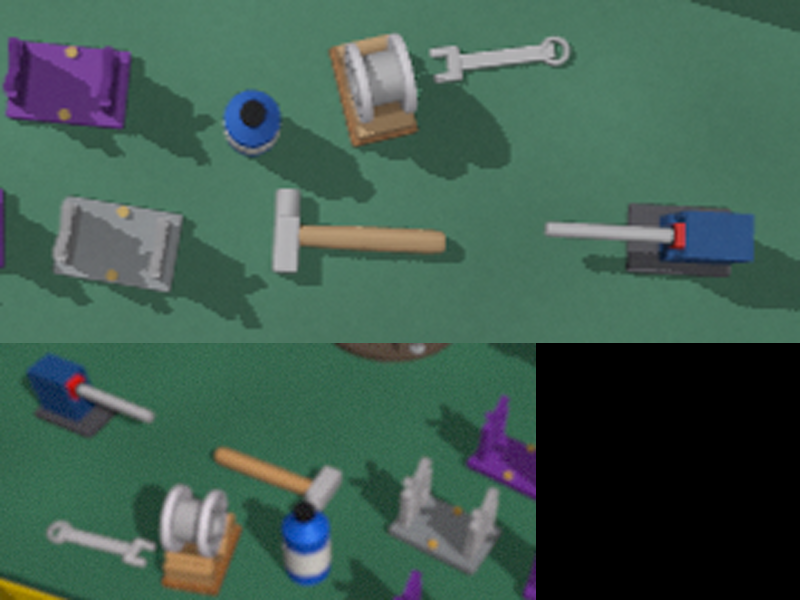

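```bash
cat > fit.py <<'E'
from look import *
from scipy.optimize import least_squares
def crop(cs,lo,hi,cond=None):
    out=[]
    for c in cs:
        W=cloud(c); m=np.all((W>lo)&(W<hi),-1)
        if cond is not None: m&=cond(c["image"].astype(int))
        out.append(W[m])
    return out
grey=lambda I:(I.max(-1)-I.min(-1)<25)
def local(p,x,y,yaw):
    d=p-np.array([x,y,0]);c,s=np.cos(yaw),np.sin(yaw)
    return np.stack([c*d[:,0]+s*d[:,1],-s*d[:,0]+c*d[:,1],d[:,2]],1)
def boxsd(p,c,h):
    q=np.abs(p-c)-h
    return np.linalg.norm(np.maximum(q,0),axis=1)+np.minimum(q.max(1),0)
def cylsd(l,x0,x1,r,zc):
    rr=np.hypot(l[:,1],l[:,2]-zc)-r; a=np.abs(l[:,0]-(x0+x1)/2)-(x1-x0)/2
    q=np.stack([a,rr],1); return np.linalg.norm(np.maximum(q,0),axis=1)+np.minimum(q.max(1),0)
def spacer_sd(l,zc=75):
    return np.min([cylsd(l,-28,-18,42,zc),cylsd(l,18,28,42,zc),cylsd(l,-28,28,27,zc)],0)
def fit(f,p0,pts,sc=1.5):
    r=least_squares(lambda q:f(q,pts),p0,loss="soft_l1",f_scale=sc,x_scale=[1]*2+[.02]+[1]*(len(p0)-3))
    return r.x,np.median(np.abs(f(r.x,pts)))
E
cat > m0.py <<'E'
from fit import *
cs=[pickle.load(open(f"{n}0.pkl","rb")) for n in("scene","top")]
for nm,sel in(("scene",[0]),("top",[1]),("both",[0,1])):
    C=[cs[i] for i in sel]
    p=np.vstack(crop(C,[530,-80,56],[660,50,130],grey))
    print(nm,"spacer",fit(lambda q,P:spacer_sd(local(P,*q[:3]),q[3]),[593,-18,1.3,75],p),len(p))
    p=np.vstack(crop(C,[370,170,30],[490,330,110],grey))
    def st(q,P):
        l=local(P,*q[:3]); sd=np.min([boxsd(l,np.array([s,0,50]),np.array([5,30,50])) for s in(-48,48)],0)
        v=(np.abs(l[:,1])-(l[:,2]-(90-8*2**.5)))/2**.5  # >0 outside V void
        return np.maximum(sd,-v) if True else sd
    for y0 in(1.3,1.6,1.9):print(nm,"stand",fit(st,[428,250,y0],p),len(p))
    p=np.vstack(crop(C,[400,-295,45],[470,-150,85],grey))
    # shank line: axis through (x,y) yaw, z, tilt
    def sh(q,P):
        x,y,yaw,z,tl=q; d=np.array([np.cos(yaw)*np.cos(tl),np.sin(yaw)*np.cos(tl),-np.sin(tl)])
        o=np.array([x,y,z]); r=P-o; return np.linalg.norm(r-np.outer(r@d,d),axis=1)-8
    r=fit(sh,[437,-250,1.6,60,0],p);print(nm,"shank",r,len(p))
    q=r[0];d=np.array([np.cos(q[2]),np.sin(q[2])]);t=(p[:,:2]-q[:2])@d
    print("  tip end",np.percentile(t,[95,98,99.5]),(q[:2]+d*np.percentile(t,99)).round(1))
    p=np.vstack(crop(C,[395,-410,25],[480,-285,100],lambda I:(I[...,2]>I[...,0]+25)))
    def ho(q,P):
        return boxsd(local(P,*q[:3]),np.array([-74.5,0,42]),np.array([34.5,24,42]))
    print(nm,"holder",fit(ho,[437,-270,1.57],p),len(p))
    p=np.vstack(crop(C,[400,-330,35],[480,-270,85],lambda I:(I[...,0]>I[...,1]+50)&(I[...,0]>I[...,2]+50)))
    if len(p):print(nm,"red",p.min(0),p.max(0),len(p))
    p=np.vstack(crop(C,[500,60,20],[620,180,100],lambda I:(I[...,2]>I[...,0]+25)))
    print(nm,"bottle",fit(lambda q,P:np.hypot(P[:,0]-q[0],P[:,1]-q[1])-29,[560,110,0],p),len(p))
    p=np.vstack(crop(C,[530,-80,12],[680,50,60],lambda I:(I[...,0]>I[...,2]+30)))
    print(nm,"wood",p.min(0).round(),p.max(0).round(),cv2.minAreaRect(p[:,:2].astype(np.float32)))
E
python3 m0.py
```

```text
scene spacer (array([594.46779981, -20.01502105,   1.80455979,  76.6455164 ]), np.float64(0.6277780206565069)) 660
scene stand (array([428.48889985, 252.52570822,   1.40594464]), np.float64(0.6192027315591773)) 431
scene stand (array([428.47212688, 252.53401017,   1.40584611]), np.float64(0.6157639247471636)) 431
scene stand (array([428.47212457, 252.53401186,   1.40584613]), np.float64(0.615762138262518)) 431
scene shank (array([5.10057823e+02, 9.32178946e+02, 1.51001678e+00, 3.62176266e+01,
       2.08013837e-02]), np.float64(0.8720885421810962)) 139
  tip end [-1126.9212117  -1126.13618356 -1124.6101248 ] [ 441.7 -190.7]
scene holder (array([ 435.87098844, -283.49434942,    1.52684297]), np.float64(1.6515800681979487)) 446
scene red [ 423.37125981 -329.80025506   51.40420379] [ 454.31383783 -320.22838023   83.67082671] 34
scene bottle (array([549.43495263, 110.18568703,   0.        ]), np.float64(2.7749804030384766)) 325
scene wood [538. -47.  12.] [654.  28.  57.] ((596.2125244140625, -17.078880310058594), (107.32889556884766, 71.67051696777344), 12.005595207214355)
top spacer (a
[... 1429 characters left out ...]
, np.float64(1.0008833009387246)) 660
both shank (array([4.72092544e+02, 2.66932616e+02, 1.50566679e+00, 4.59616555e+01,
       2.71407078e-02]), np.float64(1.3899236315316505)) 325
  tip end [-462.65495979 -460.56925513 -458.68417345] [ 442.1 -192.2]
both holder (array([ 435.05944596, -285.09707614,    1.53672622]), np.float64(1.873723155814723)) 934
both red [ 421.8965253  -329.85525942   51.40420379] [ 454.31383783 -320.22838023   83.67082671] 63
both bottle (array([550.60279551, 109.69427796,   0.        ]), np.float64(3.8850729575613343)) 571
both wood [534. -65.  12.] [654.  28.  57.] ((594.3607788085938, -17.92021942138672), (110.35879516601562, 72.58210754394531), 13.135188102722168)
```

The crop confirms the choice. Fits, in mm and rad:

| Thing | Position | Yaw |
|---|---|---|
| Shank tip | (442, -192) | 1.51 |
| Shank shoulder | y about -321 | – |
| Spacer | (594.7, -20.5) | 1.805 |
| Stand | (428.3, 252) | 1.405 |

I'll thread from the spanner (-y) end.

Emit:
carry_out(motion="0.14 -0.13 0 0 0 -0.95;0.14 -0.13 0 0 0 -0.95;0.14 -0.13 0 0 0 -0.95;0.14 -0.13 0 0 0 -0.95;0.14 -0.13 0 0 0 -0.95;0.14 -0.13 0 0 0 -0.95;0.14 -0.13 0 0 0 -0.95;0.14 -0.13 0 0 0 -0.95", claw=60)

```text
time: 2.57
position: [410.9, 387.4, 231.7]
orientation: [-3.141, -0.001, 0.468]
wrist_force: [0.3, 0.8, 0.5]
grip_width: 0.705
```

Emit:
carry_out(motion="0.06 -0.2 0 0 0 -0.7;0.06 -0.2 0 0 0 -0.7;0.06 -0.2 0 0 0 -0.7;0.06 -0.2 0 0 0 -0.7;0.06 -0.2 0 0 0 -0.7;0.06 -0.2 0 0 0 -0.7;0 -0.2 0 0 0 -0.7;0 -0.2 0 0 0 -0.15")

```text
time: 3.23
position: [481.9, 67.3, 231.5]
orientation: [-3.142, -0.001, -0.061]
wrist_force: [0.9, 0.3, -0.8]
grip_width: 0.701
```

Emit:
carry_out(motion="0 -0.2 0 0 0 0;0 -0.2 0 0 0 0;0 -0.2 0 0 0 0;-0.02 -0.2 0 0 0 0;-0.05 -0.2 0 0 0 0;-0.05 -0.2 -0.1 0 0 0;-0.05 -0.2 -0.1 0 0 0;-0.05 -0.16 -0.1 0 0 0")

```text
time: 3.9
position: [439.3, -238.0, 175.1]
orientation: [3.141, -0.002, -0.056]
wrist_force: [1.0, 1.0, -0.3]
grip_width: 0.704
```

Emit:
carry_out(motion="0 -0.13 -0.15 0 0 0;0 0 -0.15 0 0 0;0 0 -0.15 0 0 0;0 0 -0.12 0 0 0;0 0 -0.06 0 0 0;0 0 -0.03 0 0 0;0 0 0 0 0 0")

```text
time: 4.48
position: [438.9, -261.2, 42.0]
orientation: [-3.141, 0.002, -0.056]
wrist_force: [0.8, 0.4, 0.8]
grip_width: 0.703
```

```bash
cat >> look.py <<'E'
def snap(tag,box=None,wh=(800,600),cams=("scene","top")):
    out=[]
    for n in cams:
        c=capture(n); pickle.dump(c,open(f"{n}_{tag}.pkl","wb")); out.append(c)
    return out
def view(c,X,half,name,scale):
    u,v=proj(c,X)[0]; x0=int(max(u-half[0],0));y0=int(max(v-half[1],0))
    I=c["image"][y0:y0+2*half[1],x0:x0+2*half[0],::-1]
    I=cv2.resize(I,None,fx=scale,fy=scale,interpolation=cv2.INTER_CUBIC)
    return I
def pair(tag,X,half=(40,50),scale=6):
    a,b=snap(tag)
    o=np.hstack([view(a,X,half,"",scale)[:600],view(b,X,half,"",scale)[:600]])[:, :960]
    o=cv2.resize(o,(min(800,o.shape[1]),int(o.shape[0]*min(800,o.shape[1])/o.shape[1])))
    cv2.imwrite(f"pics/{tag}.png",o); return a,b
E
python3 - <<'E'
from look import *
pair("g1",[438,-264,60])
s=sense();print(s["position"],s["time"])
E
```

```text
[ 439.93291658 -261.73907149   43.59967867] 4.5833
```

View pics/g1.png

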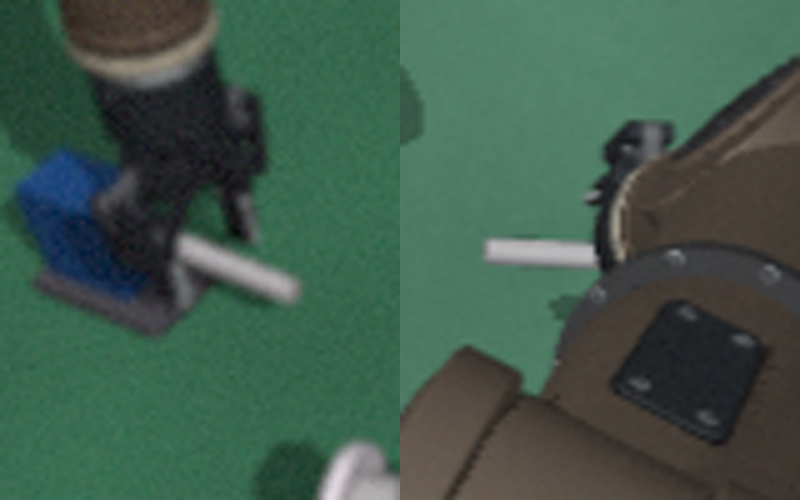

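The shank is straddled by the open jaws (left view around 190,250). Closing now.

Emit:
carry_out(motion="0 0 -0.012 0 0 0;0 0 0 0 0 0;0 0 0 0 0 0;0 0 0 0 0 0;0 0 0 0 0 0;0 0 0 0 0 0;0 0 0 0 0 0", claw=0)

```text
time: 5.17
position: [439.8, -261.4, 41.1]
orientation: [-3.142, -0.001, -0.056]
wrist_force: [-1.7, 1.8, 6.4]
grip_width: 0.166
```

Emit:
carry_out(motion="0.003 0.05 0 0 0 0;0.006 0.1 0 0 0 0;0.006 0.1 0 0 0 0;0.006 0.1 0 0 0 0;0.005 0.08 0 0 0 0;0 0 0 0 0 0")

```text
time: 5.67
position: [444.3, -170.7, 40.0]
orientation: [-3.139, 0.002, -0.051]
wrist_force: [-0.6, 0.5, -1.8]
grip_width: 0.164
```

```bash
python3 - <<'E'
from look import *
pair("g2",[438,-220,60])
s=sense();print(s["position"],s["time"],s["wrist_force"],s["wrist_torque"],s["grip_width"])
E
```

```text
[ 444.50788272 -174.25537744   40.38916657] 5.7667 [ 0.1862967  -0.52680652 -2.30835727] [-0.03002332  0.06661515 -0.00955534] 0.16570202768163503
```

View pics/g2.png

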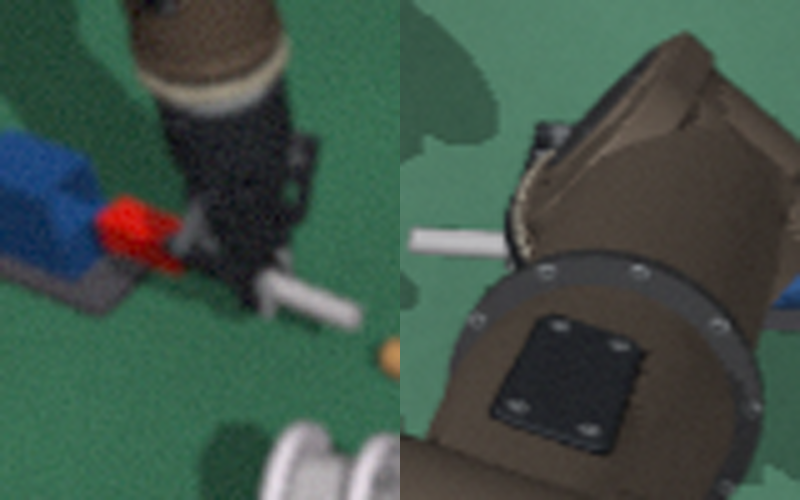

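Emit:
carry_out(motion="0 0.03 0.12 0 0 0;0 0 0.2 0 0 0;0 0 0.2 0 0 0;0.01 0.2 0.1 0 0 0;0.01 0.2 0.02 0 0 -0.25;0 0.2 0 0 0 -0.25;0 0.2 0 0 0 -0.25;0 0.2 0 0 0 -0.25")

```text
time: 6.43
position: [448.4, 28.8, 167.5]
orientation: [-3.141, -0.001, -0.164]
wrist_force: [1.0, -0.7, -2.1]
grip_width: 0.164
```

Emit:
carry_out(motion="-0.02 0.2 0 0 0 -0.05;-0.02 0.2 0 0 0 0;-0.02 0.2 0 0 0 0;-0.02 0.2 0 0 0 0;-0.02 0.15 0 0 0 0;0 0.05 0 0 0 0;0 0 0 0 0 0")

```text
time: 7.02
position: [428.3, 230.4, 166.9]
orientation: [-3.141, -0.0, -0.162]
wrist_force: [0.0, 0.5, -2.5]
grip_width: 0.163
```

```bash
python3 - <<'E'
from look import *
pair("g3",[430,235,140],(50,50),6)
s=sense();print(s["position"],s["orientation"],s["time"],s["wrist_force"],s["wrist_torque"],s["grip_width"])
E
```

```text
[428.80052414 226.64498469 166.9923475 ] [ 3.14057307e+00 -1.73936464e-04 -1.66477490e-01] 7.1167 [ 0.37577283 -0.47405846 -2.44042295] [-0.00964173 -0.00774695 -0.08592117] 0.16364647211185196
```

View pics/g3.png

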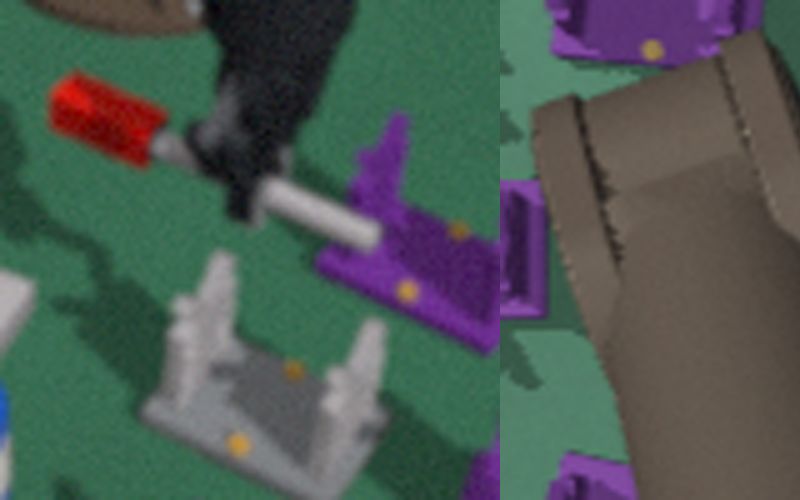

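```bash
cat >> fit.py <<'E'
def shankfit(P,p0):
    def sh(q,P):
        y,z0=0,0
        d=np.array([np.cos(q[2])*np.cos(q[4]),np.sin(q[2])*np.cos(q[4]),-np.sin(q[4])])
        r=P-np.array([q[0],p0[1],q[3]]); return np.linalg.norm(r-np.outer(r@d,d),axis=1)-8
    r=least_squares(lambda q:sh(q,P),[p0[0],0,p0[2],p0[3],0],loss="soft_l1",f_scale=1.5)
    q=r.x;q[1]=p0[1];return q,np.median(np.abs(sh(q,P)))
E
python3 - <<'E'
from fit import *
c=pickle.load(open("scene_g3.pkl","rb"));W=cloud(c);I=c["image"].astype(int)
m=np.all((W>[395,110,150])&(W<[470,330,210]),-1)
g=m&grey(I)&(I.mean(-1)>95)
p=W[g&(W[...,1]>240)];print(len(p),p.min(0),p.max(0))
q,e=shankfit(p,[428,227,1.405,185]);print(q,e)
d=np.array([np.cos(q[2]),np.sin(q[2])]);t=(p[:,:2]-q[:2])@d;print("tip t",np.percentile(t,[95,98,100]))
r=m&(I[...,0]>I[...,1]+50)&(I[...,0]>I[...,2]+50)
pr=W[r];t=(pr[:,:2]-q[:2])@d;print("red t",np.percentile(t,[0,2,50,98,100]))
E
```

```text
139 [424.91655301 240.0501128  178.98638402] [446.93722876 299.01000434 195.89839736]
[4.27059004e+02 2.27000000e+02 1.41818244e+00 1.85635429e+02
 1.00732370e-02] 0.731654099803384
tip t [71.31334053 72.14585703 73.23560125]
red t [-117.60247338 -115.45838912  -86.01664454  -57.97911452  -56.69984573]
```

Emit:
carry_out(motion="0.003 0.1 -0.05 0 0 -0.1;0 0 -0.15 0 0 0;0 0 -0.15 0 0 0;0 0 -0.05 0 0 0;0 0 -0.02 0 0 0;0 0 0 0 0 0;0 0 0 0 0 0")

```text
time: 7.7
position: [430.1, 247.2, 84.2]
orientation: [-3.141, -0.001, -0.178]
wrist_force: [-0.5, 0.2, -1.8]
grip_width: 0.163
```

```bash
python3 - <<'E'
from look import *
pair("g4",[430,250,80],(50,50),6)
s=sense();print(s["position"],s["orientation"],s["time"],s["wrist_force"],s["wrist_torque"],s["grip_width"])
E
```

```text
[430.13785605 247.93398622  84.53811591] [-3.13980365e+00 -1.54779186e-03 -1.76930773e-01] 7.8 [ 0.69453975  0.37782787 -1.97951553] [0.06679728 0.00636301 0.0138726 ] 0.16229483521685167
```

View pics/g4.png

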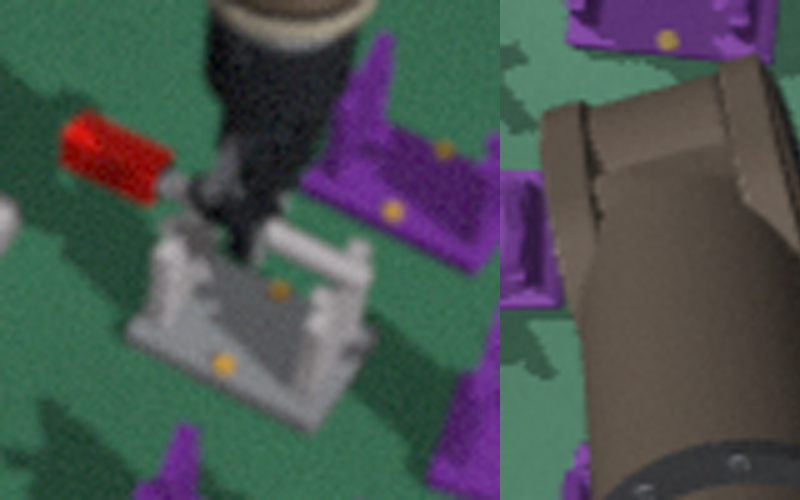

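The shank is over both V mouths, with the tip at about (360,265) and the shoulder end at about (180,190) in the left view. Lowering further.

Emit:
carry_out(motion="0 0 -0.025 0 0 0;0 0 -0.015 0 0 0;0 0 -0.01 0 0 0;0 0 0 0 0 0;0 0 0 0 0 0")

```text
time: 8.22
position: [428.7, 248.3, 73.5]
orientation: [-3.141, 0.001, -0.176]
wrist_force: [-3.5, 0.1, 6.4]
grip_width: 0.169
```

Emit:
carry_out(motion="-0.004 0 -0.005 0 0 0;0 0 0 0 0 0;0 0 0 0 0 0")

```text
time: 8.47
position: [428.3, 248.5, 73.0]
orientation: [-3.14, 0.0, -0.175]
wrist_force: [-4.2, -0.2, 13.5]
grip_width: 0.169
```

Emit:
carry_out(motion="0 0 0 0 0 0;0 0 0 0 0 0;0 0 0 0 0 0;0 0 0 0 0 0;0 0 0 0 0 0", claw=50)

```text
time: 8.88
position: [428.3, 247.8, 72.1]
orientation: [3.141, -0.0, -0.176]
wrist_force: [0.8, 0.3, -0.6]
grip_width: 0.586
```

Emit:
carry_out(motion="0 0 0.05 0 0 0;0 0 0.15 0 0 0;0 0 0.2 0 0 0;0 -0.2 0.1 0 0 0;0 -0.2 0 0 0 0;0 -0.2 0 0 0 0")

```text
time: 9.38
position: [429.1, 130.0, 172.7]
orientation: [-3.139, -0.003, -0.174]
wrist_force: [0.4, -0.6, -0.6]
grip_width: 0.587
```

```bash
python3 - <<'E'
from fit import *
cs=pair("g5",[430,220,80],(50,50),6)
s=sense();print(s["position"],s["orientation"],s["time"],s["wrist_force"],s["grip_width"])
E
```

```text
[428.11246752 124.43536802 171.92862029] [ 3.14150189e+00 -4.47679219e-04 -1.84366011e-01] 9.4833 [ 0.30003141  0.30815093 -0.4653979 ] 0.5877832274927385
```

View pics/g5.png

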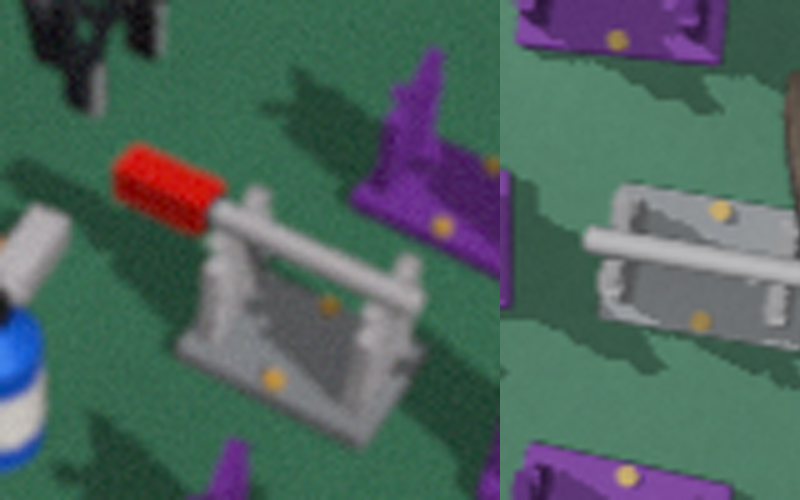

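The mandrel lies in both Vs and the gripper is clear, with the handle towards -y at about (165,185) in the left view. Next I'll measure it for the handle grasp.

```bash
python3 - <<'E'
from fit import *
for n in("scene","top"):
    c=pickle.load(open(f"{n}_g5.pkl","rb"));W=cloud(c);I=c["image"].astype(int)
    m=np.all((W>[385,110,60])&(W<[470,330,125]),-1)
    p=W[m&grey(I)&(I.mean(-1)>95)]
    d0=np.array([.164,.986]);
    lt=(p[:,:2]-[428.5,252])@d0; la=(p[:,:2]-[428.5,252])@np.array([-d0[1],d0[0]])
    p=p[((np.abs(lt)<40)|(lt>55))&(np.abs(la)<14)&(p[:,2]>84)]
    q,e=shankfit(p,[428,252,1.405,90]);print(n,len(p),q,e)
    d=np.array([np.cos(q[2]),np.sin(q[2])]);t=(p[:,:2]-q[:2])@d;print("tip t",np.percentile(t,[95,98,100]))
    r=m&(I[...,0]>I[...,1]+50)&(I[...,0]>I[...,2]+50)
    pr=W[r];t=(pr[:,:2]-q[:2])@d;a=(pr[:,:2]-q[:2])@np.array([-d[1],d[0]])
    if len(pr):
        print("red t",np.percentile(t,[0,2,50,98,100]),"lat",np.percentile(a,[1,50,99]),"z",np.percentile(pr[:,2],[1,50,99]))
        top=pr[(pr[:,2]>94)&(np.abs(a)<10)]; A=np.c_[top[:,0]-430,top[:,1]-170,np.ones(len(top))]
        k=np.linalg.lstsq(A,top[:,2],rcond=None)[0];print("top plane",k,len(top), "roll slope lat",k[:2]@np.array([-d[1],d[0]]),"along",k[:2]@d)
E
```

```text
scene 182 [ 4.27190734e+02  2.52000000e+02  1.40459768e+00  9.23705811e+01
 -1.57258306e-03] 0.7829261275906116
tip t [63.24755398 65.19316558 66.2423969 ]
red t [-125.47470858 -123.06308459  -92.83054204  -64.46630406  -61.89612975] lat [-15.87655003 -11.25682769  10.60915005] z [ 82.07074943 104.19768906 108.49275443]
top plane [ 4.78925465e-02 -9.68297614e-03  1.06421517e+02] 105 roll slope lat -0.048834522955314354 along -0.00162646863219814
top 172 [4.27825459e+02 2.52000000e+02 1.39663198e+00 9.12553921e+01
 1.54898628e-02] 1.3905634650442042
tip t [59.5237161  60.92618005 63.36068468]
red t [-69.47388862 -69.4221669  -68.58039419 -65.75661734 -65.57838472] lat [ 6.55926746  9.0375991  11.87905957] z [ 95.87757542 102.97819198 107.83864931]
top plane [  3.14085456  -1.58973696 196.91866071] 3 roll slope lat -3.368816600214292 along -1.021423345182215
```

Emit:
carry_out(motion="-0.035 0.12 -0.05 0 0 0.1;-0.03 0.13 -0.1 0 0 0;0 0 -0.15 0 0 0;0 0 -0.12 0 0 0;0 0 -0.06 0 0 0;0 0 -0.025 0 0 0;0 0 0 0 0 0", claw=60)

```text
time: 10.07
position: [414.9, 180.4, 69.3]
orientation: [3.14, 0.001, -0.166]
wrist_force: [0.1, -0.1, 0.0]
grip_width: 0.699
```

```bash
python3 - <<'E'
from fit import *
cs=pair("g6",[420,200,80],(45,45),6)
s=sense();print(s["position"],s["orientation"],s["time"],s["wrist_force"],s["grip_width"])
E
```

```text
[415.8227292  180.70662747  70.55487659] [-3.14105360e+00 -6.04726325e-04 -1.66129203e-01] 10.1667 [-0.39535106  0.54474968  0.54102735] 0.7087426645880232
```

View pics/g6.png

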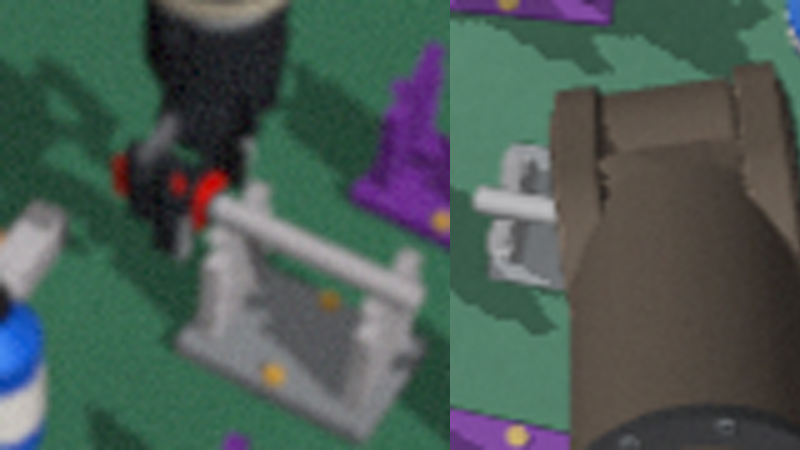

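Emit:
carry_out(motion="-0.005 -0.025 0 0 0 0;0 0 0 0 0 0")

```text
time: 10.33
position: [414.7, 174.9, 70.7]
orientation: [-3.141, -0.001, -0.166]
wrist_force: [-0.6, -0.1, 1.1]
grip_width: 0.704
```

Emit:
carry_out(motion="0 0 0 0 0 0;0 0 0 0 0 0;0 0 0 0 0 0;0 0 0 0 0 0;0 0 0 0 0 0;0 0 0 0 0 0", claw=0)

```text
time: 10.83
position: [415.4, 175.7, 70.2]
orientation: [-3.141, -0.002, -0.166]
wrist_force: [4.2, -0.7, 3.2]
grip_width: 0.291
```

Emit:
carry_out(motion="0 0 0.03 0 0 0;0 0 0.1 0 0 0;0 0 0.15 0 0 0;0 0 0.1 0 0 0;0 0 0 0 0 0;0 0 0 0 0 0")

```text
time: 11.33
position: [413.8, 175.9, 146.2]
orientation: [-3.141, 0.0, -0.165]
wrist_force: [-0.1, -0.2, -3.1]
grip_width: 0.294
```

```bash
cat > held.py <<'E'
from fit import *
import sys
def held(c,yaw,tcp,shaft=True):
    W=cloud(c);I=c["image"].astype(int)
    d0=np.array([np.cos(yaw),np.sin(yaw)]);n0=np.array([-d0[1],d0[0]])
    r=W-np.array(tcp); lt=r[...,:2]@d0; la=r[...,:2]@n0
    m=(lt>18)&(lt<165)&(abs(la)<16)&(abs(r[...,2]-18)<25)&grey(I)&(I.mean(-1)>90)
    p=W[m]
    q,e=shankfit(p,[tcp[0],tcp[1],yaw,tcp[2]+18]);
    d=np.array([np.cos(q[2]),np.sin(q[2])]);t=(p[:,:2]-q[:2])@d
    red=(I[...,0]>I[...,1]+50)&(I[...,0]>I[...,2]+50)&(abs(la)<30)&(abs(r[...,2]-18)<30)&(abs(lt)<100)
    print("n",len(p),"x at y=%.1f: %.1f yaw %.4f z %.1f down-tilt %.4f err %.2f"%(q[1],q[0],q[2],q[3],q[4],e),"tip t",np.percentile(t,[96,98,100]).round(1),"red",((W[red][:,:2]-q[:2])@d).max().round(1) if red.any() else None)
    return q,p
E
python3 - <<'E'
from held import *
cs=pair("g7",[420,220,140],(45,45),6)
s=sense();print(s["position"],s["orientation"],s["time"],s["wrist_force"],s["wrist_torque"],s["grip_width"])
for c in cs:
    try: held(c,1.405,s["position"])
    except Exception as e: print(e)
E
```

```text
[413.03316822 175.38085704 144.94496702] [ 3.14047986e+00  1.88157943e-03 -1.65068420e-01] 11.4333 [ 0.26030295  0.78913327 -2.76269632] [-0.0833711   0.04061292 -0.02761207] 0.2966844214204943
n 267 x at y=175.4: 412.8 yaw 1.4026 z 168.2 down-tilt -0.0050 err 0.89 tip t [139.8 142.7 144.2] red 16.0
n 109 x at y=175.4: 413.8 yaw 1.4059 z 169.3 down-tilt 0.0279 err 0.99 tip t [139.  140.5 140.7] red None
```

View pics/g7.png

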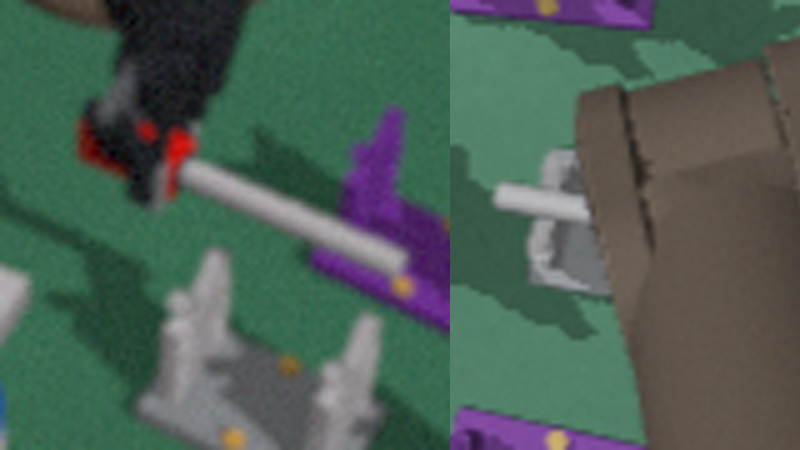

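Held level by the handle, tip about 142 mm ahead of the TCP and axis about 20.5 mm above it. Travelling to the start point on the spacer's axis.

Emit:
carry_out(motion="0 0 0.1 0 0 0;0.05 -0.1 0.1 0 0 0;0.095 -0.165 0 0 0 0.48;0.095 -0.165 0 0 0 0.48;0.095 -0.165 0 0 0 0.48;0.095 -0.165 0 0 0 0.48;0.095 -0.165 0 0 0 0.48;0.095 -0.165 0 0 0 0.48")

```text
time: 12.1
position: [537.8, -44.0, 184.1]
orientation: [-3.141, 0.003, 0.139]
wrist_force: [0.7, 0.9, -1.2]
grip_width: 0.298
```

Emit:
carry_out(motion="0.095 -0.165 0 0 0 0.48;0.095 -0.165 0 0 0 0.48;0.095 -0.165 0 0 0 0;0.095 -0.165 0 0 0 0;0.095 -0.165 0 0 0 0;0.04 -0.06 0 0 0 0;0 0 0 0 0 0;0 0 0 0 0 0")

```text
time: 12.77
position: [640.2, -220.4, 183.2]
orientation: [-3.14, 0.004, 0.234]
wrist_force: [1.0, 1.3, -2.4]
grip_width: 0.298
```

Down to bore height minus a margin, then measure before entering.

Emit:
carry_out(motion="0.005 0 -0.15 0 0 0.03;0 0 -0.2 0 0 0;0 0 -0.2 0 0 0;0 0 -0.09 0 0 0;0 0 0 0 0 0;0 0 0 0 0 0")

```text
time: 13.27
position: [641.2, -217.8, 56.6]
orientation: [-3.139, 0.003, 0.241]
wrist_force: [0.6, 0.1, -0.6]
grip_width: 0.293
```

```bash
cat > chk.py <<'E'
from held import *
def chk(tag,X,half=(50,45),sp=[594.5,-20,1.805],yaw=1.805):
    cs=pair(tag,X,half,6)
    s=sense();print(s["position"].round(1),s["orientation"].round(4),s["time"],s["wrist_force"].round(1),s["wrist_torque"].round(3),s["grip_width"].round(3))
    for c in cs:
        try: q,p=held(c,yaw,s["position"])
        except Exception as e: print(e); continue
        d=np.array([np.cos(sp[2]),np.sin(sp[2])]);n=np.array([-d[1],d[0]])
        h=np.array([np.cos(q[2]),np.sin(q[2])])
        t0=(np.array(sp[:2])-q[:2])@d
        for k in(-28,0,28):
            t=t0+k; P=q[:2]+h*t; print("   at s=%d lateral %.1f z %.1f"%(k,(P-sp[:2])@n,q[3]-np.tan(q[4])*t))
        print("   spacer centre ahead of TCP",t0.round(1))
    return cs
E
python3 - <<'E'
from chk import *
cs=chk("t1",[610,-90,75])
for c in cs:
    p=np.vstack(crop([c],[530,-60,56],[660,50,130],grey))
    print("spacer",fit(lambda q,P:spacer_sd(local(P,*q[:3]),q[3]),[593,-18,1.8,75],p),len(p))
E
```

```text
Traceback (most recent call last):
  File "chk.py", line 4, in chk
    s=sense();print(s["position"].round(1),s["orientation"].round(4),s["time"],s["wrist_force"].round(1),s["wrist_torque"].round(3),s["grip_width"].round(3))
                                                                                                                                    ^^^^^^^^^^^^^^^^^^^^^
AttributeError: 'float' object has no attribute 'round'
```

View pics/t1.png

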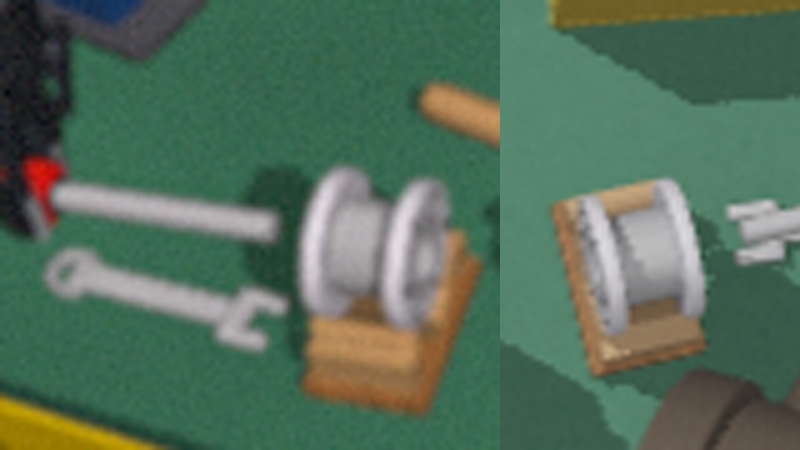

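```bash
sed -i 's/,s\["grip_width"\].round(3)/,round(s["grip_width"],3)/' chk.py
python3 - <<'E'
from chk import *
cs=chk("t1b",[610,-90,75])
for c in cs:
    p=np.vstack(crop([c],[530,-60,56],[660,50,130],grey))
    print("spacer",fit(lambda q,P:spacer_sd(local(P,*q[:3]),q[3]),[593,-18,1.8,75],p),len(p))
E
```

```text
[ 643.6 -219.7   60. ] [ 3.1401e+00 -2.9000e-03  2.3990e-01] 13.4667 [-0.5 -0.5 -1.4] [-0.065  0.015  0.006] 0.295
n 248 x at y=-219.7: 641.6 yaw 1.8044 z 81.8 down-tilt -0.0014 err 0.83 tip t [142.4 144.  144.7] red 15.9
   at s=-28 lateral 0.4 z 82.0
   at s=0 lateral 0.4 z 82.1
   at s=28 lateral 0.3 z 82.1
   spacer centre ahead of TCP 205.2
n 176 x at y=-219.7: 641.8 yaw 1.8057 z 78.6 down-tilt -0.0206 err 1.37 tip t [139.2 140.2 142.1] red None
   at s=-28 lateral 0.5 z 82.3
   at s=0 lateral 0.5 z 82.8
   at s=28 lateral 0.5 z 83.4
   spacer centre ahead of TCP 205.2
spacer (array([594.28098625, -20.04738454,   1.80285763,  76.52098217]), np.float64(0.6717928292356401)) 664
spacer (array([594.89584746, -22.05281103,   1.79882197,  74.79125245]), np.float64(1.0881590348618069)) 490
```

Laterally aligned within 0.5 mm, shank about 5.5 mm too high. Lowering 5 mm and entering slowly.

Emit:
carry_out(motion="0 0 -0.025 0 0 0;0 0 0 0 0 0;-0.0232 0.0973 0 0 0 0;-0.0232 0.0973 0 0 0 0;-0.0116 0.0487 0 0 0 0;0 0 0 0 0 0")

```text
time: 13.97
position: [630.8, -167.3, 52.7]
orientation: [-3.139, -0.0, 0.243]
wrist_force: [1.0, 1.9, -1.8]
grip_width: 0.296
```

```bash
python3 - <<'E'
from chk import *
cs=chk("t2",[610,-60,75])
E
```

```text
[ 631.1 -171.1   53.2] [ 3.1409e+00 -5.0000e-04  2.4030e-01] 14.0667 [ 0.4 -0.5 -2.5] [-0.183 -0.042  0.042] 0.299
n 187 x at y=-171.1: 629.3 yaw 1.7923 z 74.4 down-tilt -0.0096 err 0.86 tip t [110.6 113.4 157. ] red 18.6
   at s=-28 lateral -0.4 z 75.6
   at s=0 lateral -0.7 z 75.9
   at s=28 lateral -1.1 z 76.2
   spacer centre ahead of TCP 155.0
n 140 x at y=-171.1: 629.3 yaw 1.7884 z 57.5 down-tilt -0.2342 err 2.08 tip t [153.8 160.5 163.5] red None
   at s=-28 lateral -0.9 z 87.8
   at s=0 lateral -1.4 z 94.5
   at s=28 lateral -1.8 z 101.2
   spacer centre ahead of TCP 155.0
```

View pics/t2.png

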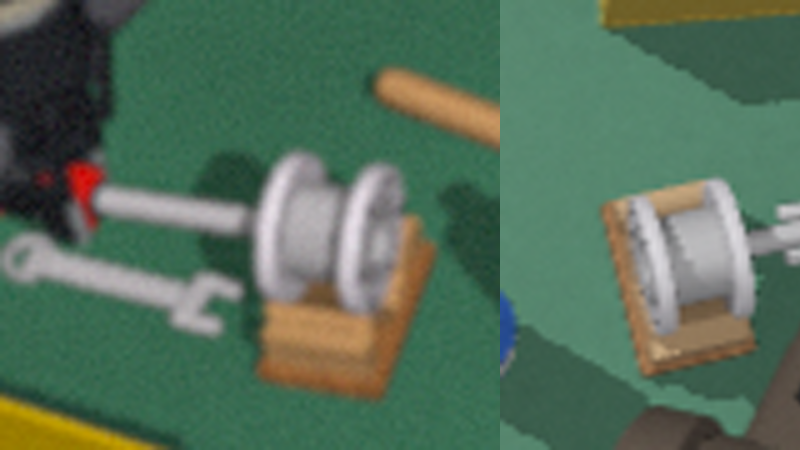

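The tip is in the bore with no contact force. Continuing to 82 mm more.

Emit:
carry_out(motion="-0.0174 0.073 0 0 0 0;-0.0174 0.073 0 0 0 0;-0.0174 0.073 0 0 0 0;0 0 0 0 0 0")

```text
time: 14.4
position: [620.0, -124.0, 52.5]
orientation: [-3.139, 0.0, 0.242]
wrist_force: [0.5, 0.7, -2.2]
grip_width: 0.296
```

Emit:
carry_out(motion="-0.0174 0.073 0 0 0 0;-0.0174 0.073 0 0 0 0;-0.0082 0.034 0 0 0 0;0 0 0 0 0 0;0 0 0 0 0 0")

```text
time: 14.82
position: [611.9, -91.8, 53.0]
orientation: [3.141, -0.0, 0.24]
wrist_force: [1.6, -0.7, -1.5]
grip_width: 0.295
```

```bash
python3 - <<'E'
from chk import *
cs=chk("t3",[600,-40,75])
E
```

```text
[611.9 -92.6  53. ] [ 3.1403e+00 -2.0000e-04  2.3820e-01] 14.9167 [ 0.2 -0.4 -1.8] [-0.147 -0.059 -0.044] 0.299
n 162 x at y=-92.6: 611.0 yaw 1.8022 z 75.0 down-tilt -0.0009 err 1.37 tip t [143.3 144.3 144.8] red 15.2
   at s=-28 lateral 0.7 z 75.0
   at s=0 lateral 0.6 z 75.1
   at s=28 lateral 0.5 z 75.1
   spacer centre ahead of TCP 74.5
n 101 x at y=-92.6: 623.5 yaw 1.9031 z 114.3 down-tilt 0.2964 err 3.02 tip t [143.  144.3 145.1] red None
   at s=-28 lateral -6.5 z 99.2
   at s=0 lateral -3.8 z 90.7
   at s=28 lateral -1.0 z 82.1
   spacer centre ahead of TCP 77.4
```

View pics/t3.png

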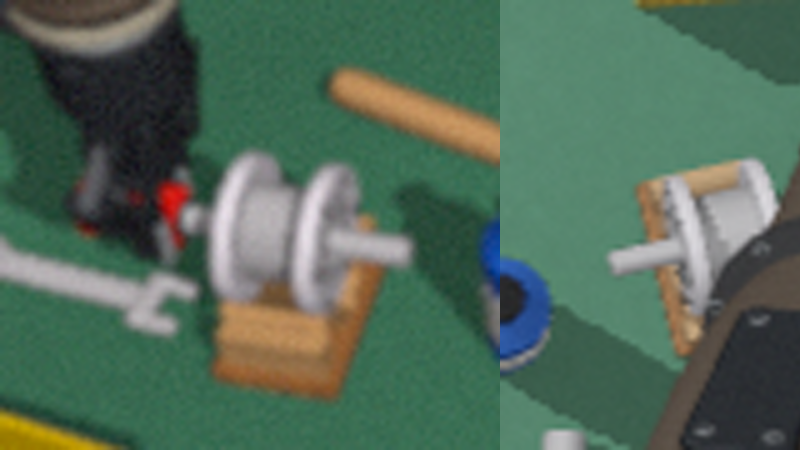

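The shank is through the bore; its tip shows past the far flange at (400,250) in the left view. Lifting gently.

Emit:
carry_out(motion="0 0 0.02 0 0 0;0 0 0.02 0 0 0;0 0 0.02 0 0 0;0 0 0.02 0 0 0;0 0 0.02 0 0 0;0 0 0 0 0 0;0 0 0 0 0 0")

```text
time: 15.5
position: [611.9, -91.0, 73.1]
orientation: [3.141, -0.001, 0.24]
wrist_force: [0.6, 0.4, -3.9]
grip_width: 0.293
```

```bash
python3 - <<'E'
from chk import *
cs=chk("t4",[600,-40,90])
E
```

```text
[611.5 -90.9  72.7] [-3.1415e+00  2.0000e-04  2.3970e-01] 15.6 [-0.4 -0.4 -4.3] [-0.269  0.006  0.021] 0.296
n 247 x at y=-90.9: 613.6 yaw 1.7759 z 109.6 down-tilt 0.0326 err 2.64 tip t [140.4 142.1 143.6] red 15.2
   at s=-28 lateral -3.4 z 108.1
   at s=0 lateral -4.2 z 107.2
   at s=28 lateral -5.1 z 106.3
   spacer centre ahead of TCP 73.4
n 210 x at y=-90.9: 612.9 yaw 1.8263 z 124.3 down-tilt 0.2315 err 2.61 tip t [137.5 140.3 142. ] red None
   at s=-28 lateral -0.5 z 113.7
   at s=0 lateral 0.1 z 107.1
   at s=28 lateral 0.7 z 100.5
   spacer centre ahead of TCP 73.2
```

View pics/t4.png

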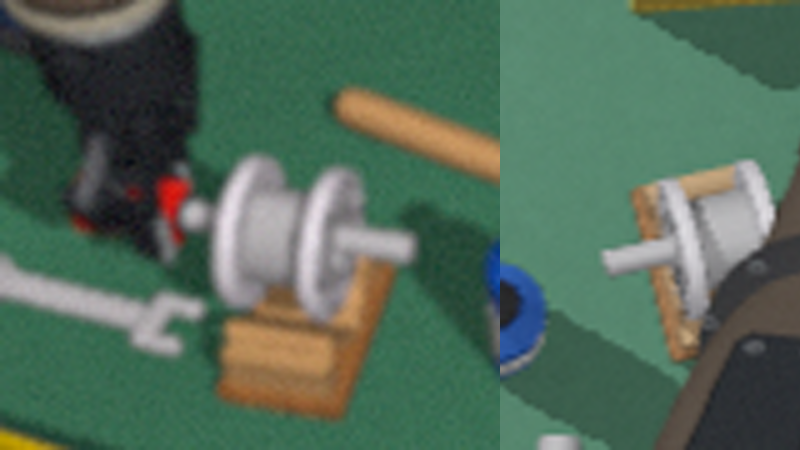

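```bash
cat > tip.py <<'E'
from held import *
def tipz(c,tcp,yaw,lo=110,hi=138,w=11):
    W=cloud(c);I=c["image"].astype(int)
    d=np.array([np.cos(yaw),np.sin(yaw)]);n=np.array([-d[1],d[0]])
    r=W-np.array(tcp);lt=r[...,:2]@d;la=r[...,:2]@n
    m=(lt>lo)&(lt<hi)&(abs(la)<w)&(abs(r[...,2]-18)<22)&grey(I)&(I.mean(-1)>85)
    p=W[m];q,e=shankfit(p,[tcp[0]+d[0]*(lo+hi)/2,tcp[1]+d[1]*(lo+hi)/2,yaw,tcp[2]+20])
    la0=(np.array(q[:2])-np.array(tcp[:2]))@n
    print("tip: n %d z above TCP %.1f lateral %.1f tilt %.3f err %.2f"%(len(p),q[3]-tcp[2],la0,q[4],e))
E
python3 - <<'E'
from tip import *
for f,t in(("t3",[611.9,-92.2,53]),("t4",[611.7,-91,72.9])):
  for n in("scene","top"): 
    try: tipz(pickle.load(open(f"{n}_{f}.pkl","rb")),t,1.805)
    except Exception as e: print(e)
E
```

```text
tip: n 53 z above TCP 22.5 lateral 0.8 tilt 0.022 err 0.61
tip: n 49 z above TCP 22.1 lateral 1.7 tilt -0.018 err 1.48
tip: n 60 z above TCP 22.3 lateral 1.1 tilt -0.015 err 0.78
tip: n 53 z above TCP 20.9 lateral 1.9 tilt 0.014 err 1.03
```

No droop. Raising it well clear, gently.

Emit:
carry_out(motion="0 0 0.03 0 0 0;0 0 0.06 0 0 0;0 0 0.1 0 0 0;0 0 0.12 0 0 0;0 0 0.1 0 0 0;0 0 0.08 0 0 0;0 0 0.05 0 0 0;0 0 0.02 0 0 0")

```text
time: 16.27
position: [612.5, -91.4, 187.2]
orientation: [3.141, -0.003, 0.239]
wrist_force: [-0.2, 0.4, -4.1]
grip_width: 0.295
```

Emit:
carry_out(motion="-0.015 0.02 0 0 0 -0.1;-0.03 0.04 0 0 0 -0.15;-0.045 0.06 0 0 0 -0.2;-0.05 0.07 0 0 0 -0.25;-0.05 0.07 0 0 0 -0.25;-0.05 0.07 0 0 0 -0.25;-0.05 0.07 0 0 0 -0.25;-0.05 0.07 0 0 0 -0.25")

```text
time: 16.93
position: [542.0, 4.0, 183.6]
orientation: [3.142, 0.002, 0.06]
wrist_force: [0.4, -0.2, -3.9]
grip_width: 0.303
```

Emit:
carry_out(motion="-0.05 0.07 0 0 0 -0.25;-0.05 0.07 0 0 0 -0.25;-0.05 0.07 0 0 0 -0.25;-0.05 0.07 0 0 0 -0.25;-0.05 0.07 0 0 0 -0.25;-0.05 0.07 0 0 0 -0.25;-0.05 0.07 0 0 0 -0.25;-0.05 0.07 0 0 0 -0.25")

```text
time: 17.6
position: [461.9, 115.6, 183.8]
orientation: [3.14, 0.002, -0.15]
wrist_force: [1.0, 0.2, -3.3]
grip_width: 0.295
```

Emit:
carry_out(motion="-0.05 0.07 0 0 0 -0.17;-0.05 0.07 0 0 0 0;-0.05 0.07 0 0 0 0;-0.04 0.06 0 0 0 0;-0.03 0.04 0 0 0 0;-0.015 0.02 0 0 0 0;0 0 0 0 0 0;0 0 0 0 0 0")

```text
time: 18.27
position: [416.4, 180.7, 184.5]
orientation: [3.141, 0.0, -0.166]
wrist_force: [-0.1, 0.4, -4.0]
grip_width: 0.295
```

```bash
python3 - <<'E'
from tip import *
cs=pair("s1",[420,230,150],(50,50),6)
s=sense();print(s["position"].round(1),s["orientation"].round(4),s["time"],s["wrist_force"].round(1),s["grip_width"])
for c in cs:
    try: tipz(c,s["position"],1.405)
    except Exception as e: print(e)
E
```

```text
[416.9 180.2 184.7] [ 3.1411e+00 -1.0000e-04 -1.6690e-01] 18.3667 [-0.7  0.6 -4. ] 0.28939933761394543
tip: n 67 z above TCP 21.5 lateral 0.9 tilt 0.029 err 0.69
tip: n 64 z above TCP 20.4 lateral -0.1 tilt 0.040 err 1.18
```

View pics/s1.png

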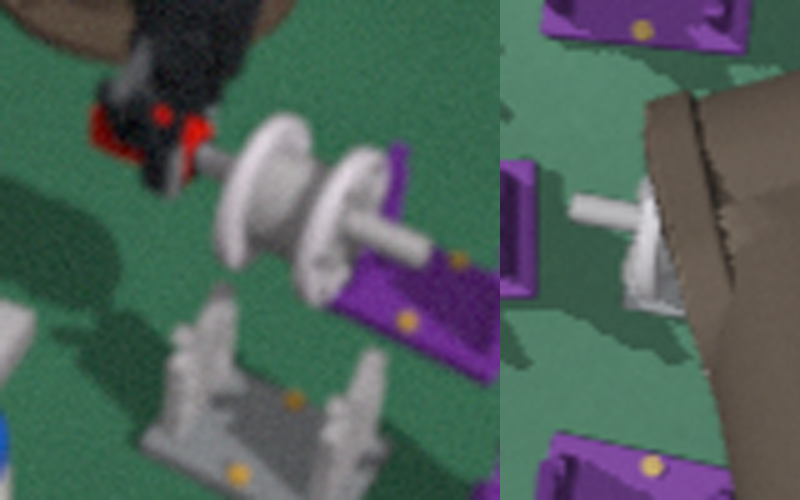

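```bash
python3 - <<'E'
from fit import *
T=np.array([416.9,180.2,184.7]);d=np.array([np.cos(1.405),np.sin(1.405)])
for n in("scene","top"):
    c=pickle.load(open(f"{n}_s1.pkl","rb"))
    p=np.vstack(crop([c],[360,195,140],[490,320,250],lambda I:grey(I)&(I.mean(-1)>80)))
    def f(q,P):
        l=local(P,*q[:3]);return np.minimum(spacer_sd(l,q[3]),cylsd(l,-80,85-0,8,q[3]+6))
    q,e=fit(f,[428,250,1.405,199],p);print(n,q,e,len(p),"ahead of TCP",(q[:2]-T[:2])@d,"mx",(q[:2]-T[:2])@d-12.5)
    W=p; t=(W[:,:2]-T[:2])@d; print("tip t",np.sort(t)[-12:].round(1))
E
```

```text
scene [427.68595634 253.6143772    1.39618486 200.08512863] 0.5760061371315572 887 ahead of TCP 74.18775415826191 mx 61.68775415826191
tip t [138.4 138.5 139.4 139.4 139.9 139.9 140.4 141.1 141.2 141.8 142.4 142.7]
top [428.27898428 250.62063913   1.38624343 198.77876544] 0.9901207208227873 193 ahead of TCP 71.33294051334394 mx 58.83294051334394
tip t [135.8 136.2 137.2 137.3 137.6 138.1 138.1 138.2 138.9 139.8 141.1 141.1]
```

Emit:
carry_out(motion="-0.004 -0.011 -0.03 0 0 0;0 0 -0.07 0 0 0;0 0 -0.1 0 0 0;0 0 -0.1 0 0 0;0 0 -0.08 0 0 0;0 0 -0.05 0 0 0;0 0 -0.03 0 0 0;0 0 0 0 0 0")

```text
time: 19.03
position: [415.6, 178.0, 91.9]
orientation: [3.14, 0.001, -0.167]
wrist_force: [-0.2, 0.8, -4.0]
grip_width: 0.295
```

```bash
python3 - <<'E'
from tip import *
cs=pair("s2",[425,235,90],(50,50),6)
s=sense();print(s["position"].round(1),s["orientation"].round(4),s["time"],s["wrist_force"].round(1),s["grip_width"])
for c in cs:
    try: tipz(c,s["position"],1.405)
    except Exception as e: print(e)
E
```

```text
[416.3 178.6  93.1] [-3.1415e+00 -4.0000e-04 -1.6630e-01] 19.1333 [ 0.3 -0.1 -3.1] 0.2985489262581327
tip: n 63 z above TCP 20.5 lateral 0.9 tilt 0.013 err 1.05
tip: n 56 z above TCP 19.0 lateral -0.3 tilt -0.020 err 1.09
```

View pics/s2.png

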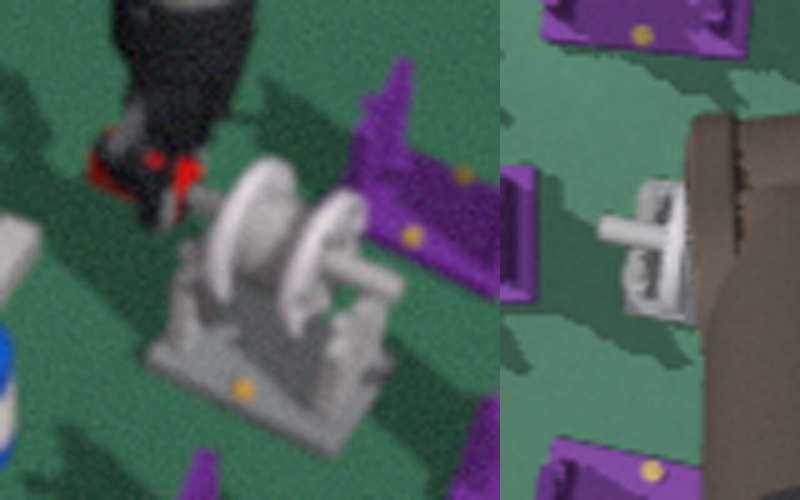

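The spacer sits between the rests and the shank is over the Vs. Lowering about 20 mm to contact.

Emit:
carry_out(motion="0 0 -0.03 0 0 0;0 0 -0.03 0 0 0;0 0 -0.02 0 0 0;0 0 -0.01 0 0 0;0 0 0 0 0 0;0 0 0 0 0 0")

```text
time: 19.63
position: [415.9, 178.7, 74.7]
orientation: [3.141, 0.0, -0.166]
wrist_force: [0.4, -0.4, -3.3]
grip_width: 0.295
```

Emit:
carry_out(motion="0 0 -0.01 0 0 0;0 0 -0.005 0 0 0;0 0 0 0 0 0;0 0 0 0 0 0")

```text
time: 19.97
position: [415.9, 178.8, 71.8]
orientation: [3.142, -0.0, -0.166]
wrist_force: [-0.5, 0.4, -4.0]
grip_width: 0.296
```

Emit:
carry_out(motion="0 0 -0.006 0 0 0;0 0 0 0 0 0;0 0 0 0 0 0")

```text
time: 20.22
position: [415.9, 178.9, 70.6]
orientation: [-3.141, -0.0, -0.166]
wrist_force: [-0.3, -0.1, -3.1]
grip_width: 0.299
```

Emit:
carry_out(motion="0 0 -0.005 0 0 0;0 0 0 0 0 0;0 0 0 0 0 0")

```text
time: 20.47
position: [416.3, 178.9, 69.9]
orientation: [-3.141, -0.001, -0.166]
wrist_force: [-1.0, -1.3, 3.8]
grip_width: 0.291
```

```bash
python3 - <<'E'
from tip import *
cs=pair("s3",[425,235,90],(50,50),6)
s=sense();print(s["position"].round(1),s["orientation"].round(4),s["time"],s["wrist_force"].round(1),s["wrist_torque"].round(3),s["grip_width"])
for c in cs:
    try: tipz(c,s["position"],1.405)
    except Exception as e: print(e)
E
```

```text
[416.3 178.9  69.9] [-3.1411e+00 -7.0000e-04 -1.6570e-01] 20.5667 [-1.3 -1.1  4.1] [-0.074  0.161  0.28 ] 0.2970336704851336
tip: n 66 z above TCP 22.0 lateral 0.2 tilt 0.097 err 1.39
tip: n 66 z above TCP 21.2 lateral -0.2 tilt 0.046 err 1.86
```

View pics/s3.png

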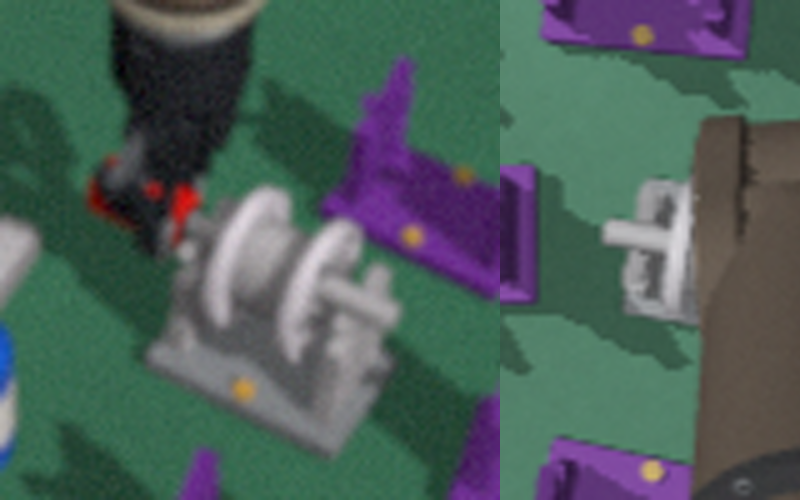

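Emit:
carry_out(motion="0 0 -0.003 0 0 0;0 0 0 0 0 0;0 0 0 0 0 0")

```text
time: 20.82
position: [416.4, 178.8, 69.7]
orientation: [-3.141, -0.001, -0.166]
wrist_force: [-2.6, -2.9, 13.6]
grip_width: 0.295
```

```bash
python3 - <<'E'
from fit import *
s=sense();T=s["position"];print(T.round(1),s["wrist_force"].round(1),s["time"])
d=np.array([np.cos(1.405),np.sin(1.405)]);n=np.array([-d[1],d[0]])
for nm,C in(("scene",(428.5,252.5)),("top",(427.9,250.6))):
    c=pickle.load(open(f"{nm}_s3.pkl","rb"));W=cloud(c);I=c["image"].astype(int)
    t=(W[...,:2]-C)@d;a=(W[...,:2]-C)@n
    m=(abs(a)<9)&(W[...,2]>84)&(W[...,2]<104)&grey(I)&(t>40)&(t<90)
    print(nm,"tip s (want 67)",np.sort(t[m])[-12:].round(1))
    r=(I[...,0]>I[...,1]+50)&(I[...,0]>I[...,2]+50)&(abs(a)<20)&(W[...,2]>75)&(t>-140)&(t<0)
    if r.any(): print(" shoulder s (want -63)",np.sort(t[r])[-8:].round(1))
    m=(abs(a)<48)&(W[...,2]>106)&(W[...,2]<135)&grey(I)&(abs(t)<60)
    print(" spacer s range",np.percentile(t[m],[1,3,97,99]).round(1))
E
```

```text
[416.4 178.8  69.7] [-2.6 -2.9 13.6] 20.8167
scene tip s (want 67) [64.6 65.9 66.1 66.2 67.  67.6 67.7 68.1 68.4 68.7 68.8 68.9]
 shoulder s (want -63) [-62.4 -62.1 -61.9 -61.6 -61.2 -61.  -60.6 -60.4]
 spacer s range [-28.  -26.8  27.3  27.4]
top tip s (want 67) [62.1 62.2 63.2 63.5 63.5 65.  65.2 65.3 65.7 67.  67.4 68.6]
 spacer s range [14.5 15.  26.5 26.6]
```

Centred within about 1–2 mm and bearing on the rests. Releasing and retreating straight up, then away.

Emit:
carry_out(motion="0 0 0 0 0 0;0 0 0 0 0 0;0 0 0 0 0 0;0 0 0 0 0 0;0 0 0 0 0 0;0 0 0 0 0 0", claw=55)

```text
time: 21.32
position: [415.8, 178.8, 68.9]
orientation: [3.141, 0.0, -0.166]
wrist_force: [-0.3, -0.6, -0.1]
grip_width: 0.643
```

Emit:
carry_out(motion="0 0 0.03 0 0 0;0 0 0.08 0 0 0;0 0 0.12 0 0 0;0 0 0.2 0 0 0;0 0 0.15 0 0 0;0 -0.2 0 0 0 0;0 -0.2 0 0 0 0;0 -0.2 0 0 0 0")

```text
time: 21.98
position: [415.9, 58.0, 185.9]
orientation: [-3.14, -0.001, -0.163]
wrist_force: [0.2, -0.7, -0.1]
grip_width: 0.644
```

Emit:
carry_out(motion="0 -0.2 0 0 0 0;0 -0.2 0 0 0 0;0 -0.2 0 0 0 0;0 -0.2 0 0 0 0;0 0 0 0 0 0;0 0 0 0 0 0;0 0 0 0 0 0;0 0 0 0 0 0")

```text
time: 22.65
position: [415.9, -99.9, 185.0]
orientation: [-3.141, 0.0, -0.164]
wrist_force: [-0.6, 0.2, -0.2]
grip_width: 0.638
```

```bash
python3 - <<'E'
from fit import *
cs=pair("e1",[425,235,90],(50,50),6)
s=sense();T=s["position"];print(T.round(1),s["wrist_force"].round(1),s["time"])
d=np.array([np.cos(1.405),np.sin(1.405)]);n=np.array([-d[1],d[0]])
for nm,C,c in zip(("scene","top"),((428.5,252.5),(427.9,250.6)),cs):
    W=cloud(c);I=c["image"].astype(int)
    t=(W[...,:2]-C)@d;a=(W[...,:2]-C)@n
    m=(abs(a)<9)&(W[...,2]>84)&(W[...,2]<104)&grey(I)&(t>40)&(t<90)
    print(nm,"tip s (want 67)",np.sort(t[m])[-12:].round(1),"z",np.percentile(W[m&(t>55)][:,2],95))
    r=(I[...,0]>I[...,1]+50)&(I[...,0]>I[...,2]+50)&(abs(a)<20)&(W[...,2]>75)&(t>-140)&(t<0)
    if r.any(): print(" red s (want -125..-63)",np.sort(t[r])[[0,3,6,-7,-4,-1]].round(1),"z",np.percentile(W[r][:,2],95))
    p=W[(abs(a)<48)&(W[...,2]>50)&(W[...,2]<135)&grey(I)&(abs(t)<36)]
    print(" spacer",fit(lambda q,P:spacer_sd(local(P,*q[:3]),q[3]),[*C,1.405,84],p))
c=cs[0]
cv2.imwrite("pics/e1full.png",cv2.resize(np.hstack([x["image"][:,:,::-1] for x in cs]),(800,300)))
E
```

```text
[416.  -99.7 184.9] [ 0.1 -0.1  0.5] 22.75
scene tip s (want 67) [65.7 66.3 66.5 67.2 67.2 67.7 68.  68.4 68.9 69.2 69.2 69.2] z 101.82378441891858
 red s (want -125..-63) [-121.9 -121.  -120.3  -61.1  -60.9  -59.9] z 107.32179754712087
 spacer (array([426.75180508, 252.31115456,   1.40784185,  86.08475973]), np.float64(0.5969855713009213))
top tip s (want 67) [61.3 61.5 63.9 64.1 64.1 64.7 65.  66.2 66.2 67.3 67.3 68. ] z 100.88333473520832
 red s (want -125..-63) [-122.3 -121.7 -121.   -62.3  -61.   -60. ] z 108.70648059870503
 spacer (array([427.26340187, 249.97637826,   1.40221649,  84.12175279]), np.float64(1.1695728159089853))
```

View pics/e1.png

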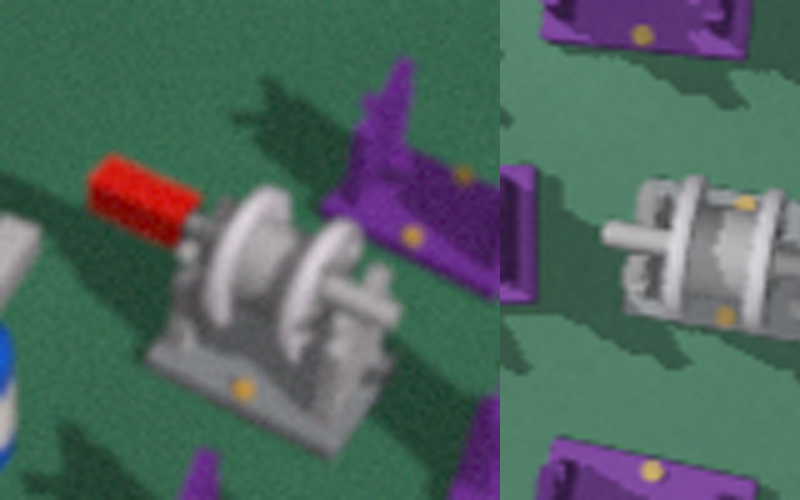

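View pics/e1full.png

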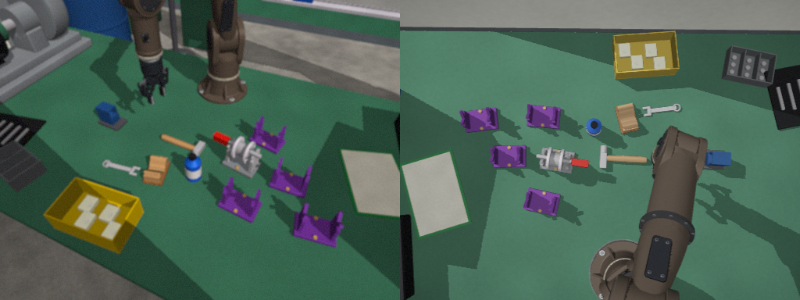

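The mandrel lies in both Vs and the spacer hangs centred between them. The wrist reads near zero force and the bystanders look where they were. Handing in.

```bash
python3 -c "
from plant import *
print(job_done())"
```

```text
the job is handed in; nothing more can be done
None
```

The job is done and handed in at about 23 s of the 69 s allowed; the hand-in gives no verdict.

**What I did:**
- I drew the mandrel out by the bare shank, about 87 mm along its axis. I laid it in the grey stand, let go, and took it again by the handle.
- I threaded the shank through the spacer from the spanner end, with no sign of contact in the wrist force.
- I lifted the spacer on the shank; its near flange stayed about 30 mm from the shoulder, clear of the fingers. I then lowered the shank into both V rests, let go and moved the arm away.

**Last checks:**
- **Shank:** in the final pictures it lies level in both Vs.
- **Spacer:** its fitted centre is within about 1 mm lengthwise of the stand's centre, leaving about 15 mm to each rest. It hangs at a fitted height of 84 to 86 mm, against an expected 84 mm.
- **Force:** the wrist force after release is about zero.
- **Bystanders:** the bottle, spanner and hammer look unmoved. I judged this from the pictures and did not measure it.

**Disagreement:** the shank's lengthwise centring is not exact. The red handle's edges put it 2 to 3 mm towards the tip end, while the tip itself reads between 0 and 2 mm. I left it, because correcting it risked more than it would gain.

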